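Tip the pin-gauge case out of the rack

TASK

The gauge cases stand tightly side by side in the rack on the inspection bench. Tip the pin-gauge case, the one with the round steel badge on its top, forward by its top edge until it leans out of the rack by itself, then grip it by its spine, lift it out and gently stand it upright in the empty aluminium tray. Leave the two cases with long bar badges standing in the rack.

Things in the scene. Friction and masses are not known exactly. Their poses are not given: they have to be found in the camera images.
- pin_case: pin-gauge case: closed black plastic box, 90 mm deep (x) x 38 thick (y) x 160 high (z), 0.3 to 0.5 kg, balance point 60 mm up. Origin: centre of its underside; z up; the spine is its narrow front (x = -45) facing the robot; +x to its back. Flat round steel badges about 32 mm across mid-top, on spine and back. Stands in any of the rack's 3 places, 40 mm apart, gaps of 2 mm beside it: no finger fits between.
- rack: fixed rack; origin under its middle on the bench, x in line with the cases' x, case centres at x = 0. Floor 24 mm high, level from the back to x = -13, then a 22 degree ramp down to a lip at x = -47 to -55, 20 mm high. Back wall x = 47 to 53, 80 mm high, 60 mm of free room behind it. End walls 100 mm high. Past 12 degrees of lean a case falls on by itself and rests on the ramp, leaning 22 degrees.
- bar_case_1: gauge-block case, like the pin-gauge case in size, axes and weight, level with it at top and front, but its steel badges are long bars: 70 x 12 mm on the top (along x), 12 x 70 mm upright on spine and back. It must stay standing in the rack.
- bar_case_2: gauge-block case, like the pin-gauge case in size, axes and weight, level with it at top and front, but its steel badges are long bars: 70 x 12 mm on the top (along x), 12 x 70 mm upright on spine and back. It must stay standing in the rack.
- tray: shallow empty aluminium tray fixed to the bench, 210 (x) x 170 (y) x 18 mm high outside, walls and floor 5 mm thick. Origin: centre of its underside, on the bench. The case may stand anywhere inside it, facing any way.
Things that resemble listed ones, but are neither listed nor needed, are in the scene too. Leave any brown or turquoise look-alike of the pin_case alone.

How it is judged (in metres and radians):
On the way, in this order (a step that is already met when the one before it is completed fails the run):
1. the pin-gauge case leans out of the rack (more than 15 degrees), still standing on the rack's floor, the fingers off it (angle between pin_case's own z axis and vertical between 0.26 and 0.6 rad and height (world z) of pin_case below 0.04 m and distance of pin_case from where it was at the start of the episode below 0.04 m and contact force between the fingers and pin_case below 0.1 N), for 0.2 s.
2. the gripper holds the case and has lifted it out of the rack (contact force between the fingers and pin_case above 1 N and height (world z) of pin_case above 0.05 m), for 0.1 s.
At the end, for the whole second after the job is handed in: The pin-gauge case stands by itself at rest on the tray's floor inside its walls (underside within 5 mm of the floor), upright within 10 degrees; both bar-badge cases stand upright within 10 degrees and within 30 mm of their places in the rack (x of pin_case in the frame of tray between -0.085 and 0.085 m and y of pin_case in the frame of tray between -0.065 and 0.065 m and z of pin_case in the frame of tray below 0.01 m and angle between each of pin_case, bar_case_1, bar_case_2's own z axis and vertical below 0.17 rad and linear speed of pin_case below 0.02 m/s and distance of each of bar_case_1, bar_case_2 from where it was at the start of the episode below 0.03 m); the robot touches nothing.
It fails at once if a bar-badge case is tipped over 10 degrees or shifted over 30 mm (not (angle between bar_case_1's own z axis and vertical below 0.17 rad) or not (distance of bar_case_1 from where it was at the start of the episode below 0.03 m) or not (angle between bar_case_2's own z axis and vertical below 0.17 rad) or not (distance of bar_case_2 from where it was at the start of the episode below 0.03 m)).
It fails at once if the pin-gauge case is dropped (moves faster than 0.6 m/s while the fingers do not hold it) (linear speed of pin_case above 0.6 m/s and contact force between the fingers and pin_case below 0.1 N).
It also fails if it takes over 50 s, if anything falls off the work surface, if the arm or the gripper's body presses on something with over 40 N, if the wrist force passes 120 N, or if a joint passes its speed limit or range.

ROBOT

A 6-joint arm with a two-finger parallel gripper is mounted at the origin on the work surface. World frame = base frame: x ahead of the robot, y to its left, z up, the work surface at z = 0. Lengths are in mm, angles in rad, forces in N, time in s.
With the tool pointing down it reaches from about 400 to 925 mm from the base axis. Payload 3.4 kg.
Tool frame: the origin (TCP) lies at the very end of the fingers, on their centre line; the grasp point (between the pads) lies 19 mm behind it; z points along the fingers, y is the line along which they close (so a half turn about z gives the same grasp; the last joint's range is limited). The gripper opens to 85 mm and grips with 20 to 120 N. Pads are 22 mm wide; open, the fingers measure 114 mm over their backs; the gripper's body (76 mm by 85 mm) begins 54 mm behind the grasp point. The pads swing forward as they close: fully open they stand 13 mm farther back than shut.
Start: joints at [-1.355, 0.307, 1.506, -0, 1.328, -0.073], TCP at [163.737, -551.2, 231.305] pointing down, gripper open.
Joint ranges: [-3.12, 3.12], [-1.05, 2.28], [0.14, 2.33], [-1.42, 4.57], [0.1, 2.73], [-2.68, 2.68]. Speed limits (rad/s): [2.57, 2.57, 3.14, 3.14, 3.14, 3.14].

INTERFACE

Orientations are given as a unit quaternion [w, x, y, z].
In Python, from rig import monitor, optics, env gives the robot as it stands.
- The arm moves only by the tool move_arm, never from a script. Its argument "steps" is a list of rows, each a list of 7 numbers: the turn, a rotation vector about the tool's x, y, z in degrees, then the shift along the tool's x, y, z in cm, then the opening, from 0 (shut) to 1 (fully open). A call has exactly 8 rows; each row is the pose to reach, as a shift and turn from the pose commanded when the call began, along the tool's axes at that moment; what a row does not reach only later rows make up. A row lasts 1/12 s, in which the tool goes at most 41.7 mm and 7.16 degrees, less where a joint would pass 70% of its speed; a pose out of reach is approached as far as the arm can. A call with a gripper value outside its range is refused whole. The fingers move at their own pace and stop on an object; "newtons" is the grip in N (left out, the last holds). Time passes only in rows, so rows that repeat a pose let the fingers close, or fill a call up. It gives the time, the measured TCP pose, the force, the opening and the grip force at its end, in the units of the state.
- monitor.sense(): the state, without advancing time (a new reading comes with each control period).
- optics.grab_frame(name): name is "scene" or "top" or "wrist"; returns a dict with "img" (420x560x3 uint8, red, green, blue), "range_z" (420x560 float32, mm along the optical axis (not along the pixel's ray), 0 where there is no reading), "fx", "fy", "cx", "cy" (pixels), "D" ([k1, k2, p1, p2, k3] as OpenCV has them; the pictures are not rectified), "R" (3x3) and "t" (3): a world point X has camera coordinates R X + t. Camera axes: x right, y down, z forward; pixel columns grow to the right and rows downward; lengths in mm; the calibration is good to about 2 mm. A picture is of the moment at which its call begins.
- env.finish_job(): hands the job in; it is judged then, once.
The state is a dict: "clock": time; "qpos": joint angles; "joint_velocities": joint speeds; "effort": joint torques, N m; "ee_pos": TCP position; "tcp_rot": TCP orientation; "contact_force": force on the tool from outside, world axes, zero at the start; "wrist_torque": the same for the moment, N m; "opening": finger opening in mm; "gripper_force": force on a finger pad.
Only numpy, scipy, OpenCV 4.12 (cv2) and the standard library are available. Lean on these libraries where they do the work, as an engineer would, in place of code of your own. Each camera call takes 0.05 s, during which the arm holds its last target. There are 200 camera calls.

## Working session

There is one attempt and no reset: what is moved stays moved. The work goes in short steps, Python scripts to look and compute and a tool call to move; the robot and the scene stay as the last step left them, time stands still between calls to the robot, and variables do not carry over. Pictures are saved under pics/ and viewed, at most 10 in all, crops included, and the job is handed in when it is done.

Besides the shell and the picture viewer there is one more tool, called after "Call:" as name(argument=value, ...) on one line, values as JSON. move_arm: Moves the arm, as the interface text tells. Its arguments: {"type":"object","properties":{"steps":{"type":"array","items":{"type":"array","items":{"type":"number"}}},"newtons":{"type":"number"}},"required":["steps"]}

```bash
mkdir -p pics; cat > h.py <<'E'
import numpy as np, cv2, pickle
from rig import monitor, optics, env
def grab(n):
    f=optics.grab_frame(n); pickle.dump(f,open(f'{n}.pkl','wb')); return f
def load(n): return pickle.load(open(f'{n}.pkl','rb'))
def pts(f):
    "world point for every pixel from depth (nan w/o reading)"
    h,w=f['range_z'].shape
    u,v=np.meshgrid(np.arange(w,dtype=np.float64),np.arange(h,dtype=np.float64))
    K=np.array([[f['fx'],0,f['cx']],[0,f['fy'],f['cy']],[0,0,1]])
    n=cv2.undistortPoints(np.stack([u.ravel(),v.ravel()],1)[:,None],K,np.array(f['D'],float))[:,0].reshape(h,w,2)
    z=np.where(f['range_z']>0,f['range_z'],np.nan)
    c=np.dstack([n[...,0]*z,n[...,1]*z,z])
    return (c-np.array(f['t']).ravel())@np.array(f['R'])
def save(im,name): cv2.imwrite(f'pics/{name}.png',np.ascontiguousarray(im[...,::-1]))
E
python3 - <<'E'
from h import *
a=grab('scene');b=grab('top')
save(a['img'],'s0');save(b['img'],'t0')
s=monitor.sense();print(s)
for f in (a,b): print((-np.array(f['R']).T@np.array(f['t']).ravel()).round(), np.array(f['R'])[2].round(2),f['fx'])
E
```

```text
{'clock': 0.1, 'qpos': array([-1.35550627e+00,  3.07510223e-01,  1.50754775e+00,  1.88237091e-05,
        1.32840455e+00, -7.34906164e-02]), 'joint_velocities': array([-0.00029865, -0.00076736, -0.00312288,  0.0004253 , -0.00151846,
        0.0006581 ]), 'effort': array([ 4.77800131e-04, -4.58528745e+01, -2.52608371e+01, -1.65326505e-04,
        5.53559526e-03,  3.09590007e-05]), 'ee_pos': array([ 163.60389499, -550.57710856,  230.46437931]), 'tcp_rot': array([-9.33232692e-04,  9.89593707e-01,  1.43886832e-01, -5.71194234e-05]), 'contact_force': array([-0.72723237, -0.44843136, -0.03731114]), 'wrist_torque': array([-0.00465855, -0.045525  ,  0.01325647]), 'gripper_force': 0.0, 'opening': 85.57217525131786}
[ 611. -236.  657.] [-0.05  0.28 -0.96] 388.41140912150786
[526. -27. 802.] [ 0.11 -0.04 -0.99] 456.0695536472554
```

View pics/s0.png

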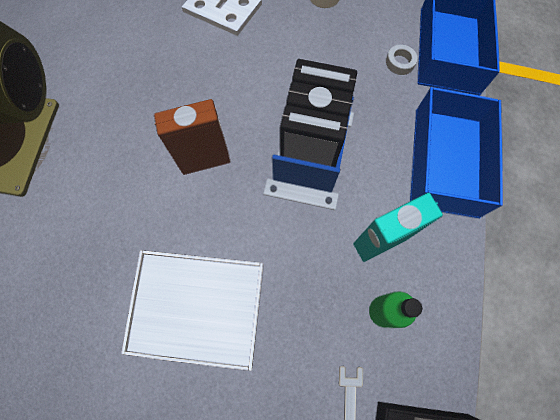

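View pics/t0.png

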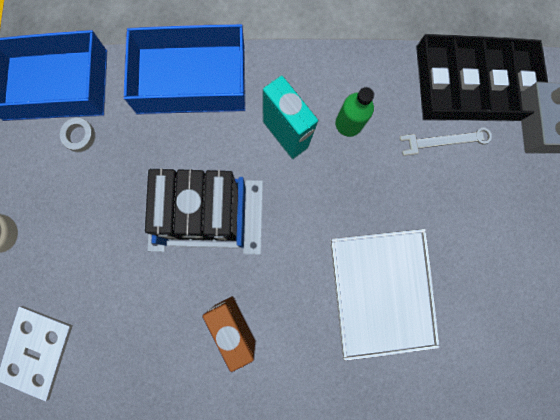

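The scene view shows the pin case in the middle place (badge at (320,97)) between the bar cases (325,73) and (313,121). The tray is at about (195,308), and brown stands at (190,135) on the robot's side of the rack. In the top view the badge is at (188,201) and the tray centre at (385,295).

```bash
python3 - <<'E'
from h import *
b=load('top');P=pts(b);z=P[...,2]
def rect(m,n):
    p=P[m][:,:2]; r=cv2.minAreaRect(p.astype(np.float32)); print(n,m.sum(),np.round(r[0],1),np.round(r[1],1),round(r[2],1),'z',np.nanmedian(z[m]).round(1))
g=b['img'].astype(int); U,V=np.meshgrid(np.arange(560),np.arange(420))
box=(U>135)&(U<245)&(V>155)&(V<250)
top=box&(z>172); rect(top,'tops')
br=top&(g.min(2)>130)
n,l,st,c=cv2.connectedComponentsWithStats(br.astype(np.uint8))
for i in range(1,n):
    if st[i,4]>50: rect(l==i,'badge px %s'%c[i].round())
rect((U>230)&(U<270)&(V>170)&(V<262)&(z>-3)&(z<30)&(g.min(2)>140),'foot')
t=(U>320)&(U<450)&(V>220)&(V<370)&(z>2)&(g.min(2)>150)
rect(t,'tray')
r=(U>190)&(U<265)&(V>285)&(V<380)&(g[...,0]>g[...,2]*1.8)
rect(r&(z>5),'brown'); print(np.nanmax(z[r]))
a=load('scene');Q=pts(a);g=a['img'].astype(int)
m=np.zeros(z.shape,bool);m[90:105,310:330]=1;m&=(g.min(2)>150);p=Q[m];print('scene badge',np.nanmedian(p,0))
m=np.zeros(z.shape,bool);m[245:375,115:270]=1;m&=(g.min(2)>150)&(Q[...,2]>2);r=cv2.minAreaRect(Q[m][:,:2].astype(np.float32));print(r)
E
```

```text
tops 5508 [614.   74.2] [118.1  90.8] 86.8 z 184.4
badge px [159. 201.] 459 [617.1 114.4] [12.3 88.3] 87.3 z 185.5
badge px [217. 202.] 472 [612.7  34.4] [12.  88.2] 87.1 z 185.4
badge px [188. 201.] 471 [619.4  76.3] [49.7 32.2] 25.7 z 185.1
foot 1327 [612.4  -5.1] [ 66.6 160.2] 88.5 z 4.1
tray 11143 [ 467.5 -239.7] [213.8 176.4] 4.3 z 5.6
brown 1707 [426.4  25.1] [88.8 38.3] 25.2 z 159.9
164.17271766049265
scene badge [615.68723965  73.48720119 184.745735  ]
((466.28173828125, -224.8371124267578), (215.5521697998047, 197.63528442382812), 4.00542688369751)
```

```bash
cat >> h.py <<'E'
from scipy.spatial.transform import Rotation as Ro
ex=np.array([.9985,-.055,0]);ey=np.array([.055,.9985,0]);ez=np.array([0,0,1.])
R0=np.array([615,74,0.])
def down(yaw,tilt=0): # tool x at yaw (deg); tilt>0 leans the pointing direction to +x of that yaw
    return Ro.from_euler('z',yaw,degrees=True)*Ro.from_euler('y',-tilt,degrees=True)*Ro.from_euler('x',180,degrees=True)
def rack(x,y,z): return R0+x*ex+y*ey+z*ez
def row(p,R):
    s=monitor.sense();q=s['tcp_rot'];T=Ro.from_quat([q[1],q[2],q[3],q[0]])
    print('turn',(T.inv()*R).as_rotvec(degrees=True).round(2),'shift',(T.inv().apply(p-s['ee_pos'])/10).round(2))
    print('now',s['ee_pos'].round(1),'rack',[(s['ee_pos']-R0).dot(e).round(1) for e in (ex,ey,ez)],'t',round(s['clock'],2),'F',s['contact_force'].round(1))
E
python3 -c "
from h import *
row(rack(72,0,250),down(-3.15))"
```

```text
turn [-1.10e-01  1.00e-02  1.97e+01] shift [ 67.84 -44.59  -1.86]
now [ 163.6 -550.6  230.5] rack [np.float64(-416.4), np.float64(-648.5), np.float64(230.5)] t 0.1 F [-0.7 -0.4 -0. ]
```

Call:
move_arm(steps=[[0,0,19.7,67.8,-44.6,-1.9,1],[0,0,19.7,67.8,-44.6,-1.9,1],[0,0,19.7,67.8,-44.6,-1.9,0],[0,0,19.7,67.8,-44.6,-1.9,0],[0,0,19.7,67.8,-44.6,-1.9,0],[0,0,19.7,67.8,-44.6,-1.9,0],[0,0,19.7,67.8,-44.6,-1.9,0],[0,0,19.7,67.8,-44.6,-1.9,0]])

```text
clock: 0.77
ee_pos: [377.9, -295.8, 238.9]
tcp_rot: [-0.0, 1.0, -0.028, -0.0]
contact_force: [0.6, -0.7, -0.0]
opening: 12.2
gripper_force: 0.0
```

```bash
python3 -c "
from h import *
row(rack(72,0,250),down(-3.15))"
```

```text
turn [-0.02  0.02 -0.02] shift [ 28.83 -38.24  -1.11]
now [ 377.9 -295.8  238.9] rack [np.float64(-216.4), np.float64(-382.3), np.float64(238.9)] t 0.77 F [ 0.6 -0.7 -0. ]
```

Call:
move_arm(steps=[[0,0,0,28.8,-38.2,-1.1,0],[0,0,0,28.8,-38.2,-1.1,0],[0,0,0,28.8,-38.2,-1.1,0],[0,0,0,28.8,-38.2,-1.1,0],[0,0,0,28.8,-38.2,-1.1,0],[0,0,0,28.8,-38.2,-1.1,0],[0,0,0,28.8,-38.2,-1.1,0],[0,0,0,28.8,-38.2,-1.1,0]])

```text
clock: 1.43
ee_pos: [592.9, -41.1, 246.3]
tcp_rot: [0.0, 1.0, -0.027, -0.0]
contact_force: [1.1, -1.0, -0.3]
opening: -0.2
gripper_force: 0.0
```

```bash
python3 -c "
from h import *
row(rack(72,0,250),down(-3.15))"
```

```text
turn [0.01 0.05 0.02] shift [  8.78 -11.62  -0.37]
now [592.9 -41.1 246.3] rack [np.float64(-15.7), np.float64(-116.2), np.float64(246.3)] t 1.43 F [ 1.1 -1.  -0.3]
```

Call:
move_arm(steps=[[0,0,0,8.8,-11.6,-0.4,0],[0,0,0,8.8,-11.6,-0.4,0],[0,0,0,8.8,-11.6,-0.4,0],[0,0,0,8.8,-11.6,-0.4,0],[0,0,0,8.8,-11.6,-0.4,0],[0,0,0,8.8,-11.6,-0.4,0],[0,0,0,8.8,-11.6,-0.4,0],[0,0,0,8.8,-11.6,-0.4,0]])

```text
clock: 2.1
ee_pos: [685.4, 66.7, 250.4]
tcp_rot: [0.0, 1.0, -0.028, -0.001]
contact_force: [0.5, 0.2, -0.2]
opening: 0.2
gripper_force: 0.0
```

```bash
python3 - <<'E'
from h import *
row(rack(72,0,160),down(-3.15))
w=grab('wrist');a=grab('scene')
P=pts(w);print((-np.array(w['R']).T@np.array(w['t']).ravel()).round())
g=w['img'].astype(int)
m=(P[...,2]>180)&(P[...,2]<190)&(g.min(2)>130)
n,l,st,c=cv2.connectedComponentsWithStats(m.astype(np.uint8))
for i in range(1,n):
    if st[i,4]>200:
        r=cv2.minAreaRect(P[l==i][:,:2].astype(np.float32));print(c[i].round(),[np.round(k,1) for k in r], [(np.array([*r[0],0])-R0).dot(e).round(1) for e in (ex,ey)])
save(np.hstack([w['img'],a['img']])[::1,::1][:, :] if 0 else cv2.resize(np.hstack([w['img'],a['img']]),(800,300)),'c1')
E
```

```text
turn [ 0.03  0.08 -0.06] shift [ 0.14 -0.35  9.04]
now [685.4  66.7 250.4] rack [np.float64(70.7), np.float64(-3.4), np.float64(250.4)] t 2.1 F [ 0.5  0.2 -0.2]
[762.  61. 393.]
[220. 279.] [array([643.1, 111.2]), array([12.4, 40.6]), np.float64(86.4)] [np.float64(26.0), np.float64(38.7)]
[327. 279.] [array([638.5,  31.2]), array([12.8, 40.3]), np.float64(87.2)] [np.float64(25.8), np.float64(-41.4)]
```

View pics/c1.png

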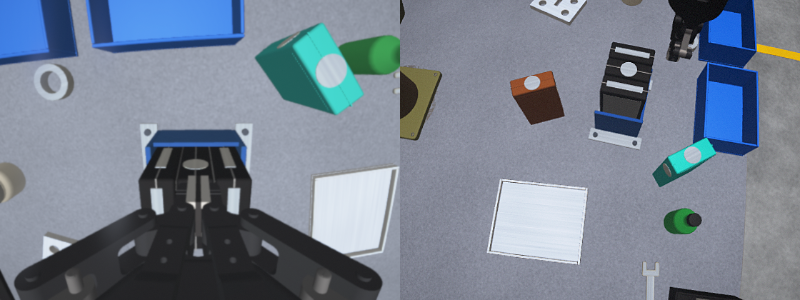

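Call:
move_arm(steps=[[0,0,0,0.1,-0.27,4,0],[0,0,0,0.1,-0.27,7,0],[0,0,0,0.1,-0.27,9,0],[0,0,0,0.1,-0.27,9,0],[0,0,0,-0.3,-0.27,9,0],[0,0,0,-0.6,-0.27,9,0],[0,0,0,-0.9,-0.27,9,0],[0,0,0,-0.9,-0.27,9,0]])

```text
clock: 2.87
ee_pos: [678.0, 71.0, 163.2]
tcp_rot: [-0.0, 1.0, -0.028, 0.002]
contact_force: [-0.5, -0.0, 0.1]
opening: -0.1
gripper_force: 0.0
```

```bash
python3 - <<'E'
from h import *
row(rack(30,-0.7,160),down(-3.15))
w=grab('wrist');a=grab('scene')
save(np.hstack([w['img'][130:350,130:430],a['img'][30:250,230:530]]),'c2')
E
```

```text
turn [-0.02 -0.19 -0.01] shift [-3.31  0.11  0.31]
now [678.   71.  163.2] rack [np.float64(63.1), np.float64(0.4), np.float64(163.2)] t 2.87 F [-0.5 -0.   0.1]
```

View pics/c2.png

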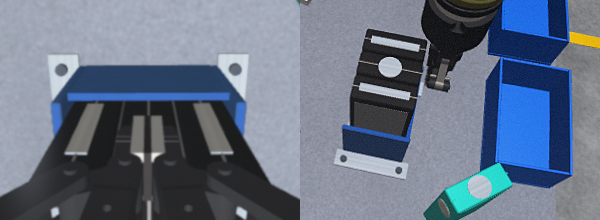

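Call:
move_arm(steps=[[0,0,0,-0.5,0.1,0.2,0],[0,0,0,-0.9,0.1,0.3,0],[0,0,0,-1.3,0.1,0.3,0],[0,0,0,-1.7,0.1,0.3,0],[0,0,0,-2.1,0.1,0.3,0],[0,0,0,-2.5,0.1,0.3,0],[0,0,0,-2.9,0.1,0.3,0],[0,0,0,-3.2,0.1,0.3,0]])

```text
clock: 3.63
ee_pos: [644.9, 71.9, 157.7]
tcp_rot: [-0.0, 1.0, -0.027, -0.0]
contact_force: [-0.3, -0.1, 0.3]
opening: -0.2
gripper_force: 0.0
```

```bash
python3 - <<'E'
from h import *
row(rack(20,-0.7,160),down(-3.15))
a=grab('top')
P=pts(a);g=a['img'].astype(int)
m=(g.min(2)>130)&(P[...,2]>150)
n,l,st,c=cv2.connectedComponentsWithStats(m.astype(np.uint8))
for i in range(1,n):
    if st[i,4]>50:
        p=np.nanmean(P[l==i],0);print(c[i].round(),st[i,4],p.round(),[(p-R0).dot(e).round(1) for e in (ex,ey,ez)])
save(cv2.resize(a['img'][130:290,90:300],None,fx=2.5,fy=2.5),'c3')
E
```

```text
turn [0.   0.04 0.  ] shift [-1.    0.02 -0.23]
now [644.9  71.9 157.7] rack [np.float64(30.0), np.float64(-0.5), np.float64(157.7)] t 3.63 F [-0.3 -0.1  0.3]
[290. 104.] 375 [759. -71. 161.] [np.float64(151.6), np.float64(-136.7), np.float64(161.1)]
[217. 206.] 403 [606.  34. 186.] [np.float64(-6.7), np.float64(-40.0), np.float64(185.6)]
[227. 338.] 462 [426.  26. 161.] [np.float64(-186.6), np.float64(-58.5), np.float64(161.4)]
```

View pics/c3.png

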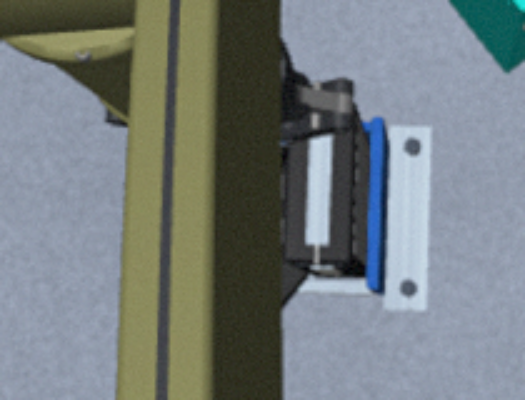

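The arm blocks the top view, but the pin case's front corner now sticks out past its neighbours at crop (290,285). I'll push a little farther and check in the scene view.

Call:
move_arm(steps=[[0,0,0,-0.2,0,0,0],[0,0,0,-0.4,0,0,0],[0,0,0,-0.6,0,0,0],[0,0,0,-0.8,0,0,0],[0,0,0,-0.8,0,0,0],[0,0,0,-0.8,0,0,0],[0,0,0,-0.8,0,0,0],[0,0,0,-0.8,0,0,0]])

```text
clock: 4.35
ee_pos: [637.8, 72.2, 157.8]
tcp_rot: [-0.0, 1.0, -0.028, 0.0]
contact_force: [-0.1, -0.1, 0.0]
opening: -0.2
gripper_force: 0.0
```

```bash
python3 - <<'E'
from h import *
row(rack(20,-0.7,160),down(-3.15))
a=grab('scene')
save(cv2.resize(a['img'][40:220,220:420],None,fx=2.5,fy=2.5),'c4')
E
```

```text
turn [-0.   -0.01 -0.  ] shift [-0.29  0.02 -0.22]
now [637.8  72.2 157.8] rack [np.float64(22.9), np.float64(-0.5), np.float64(157.8)] t 4.35 F [-0.1 -0.1  0. ]
```

View pics/c4.png

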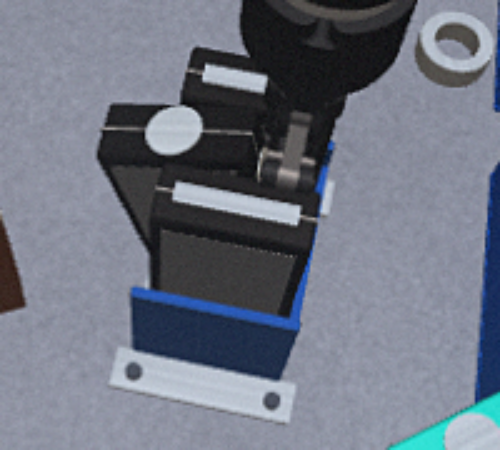

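The case leans out on its own: badge at crop (174,130), clear of the finger at (285,165), and both bar cases are standing. Next I back off and rise.

Call:
move_arm(steps=[[0,0,0,1,0,0,0],[0,0,0,1.5,0,0,0],[0,0,0,1.5,0,-2,0],[0,0,0,1.5,0,-5,0],[0,0,0,1,0,-9,0],[0,0,0,-3,0,-11,0],[0,0,0,-7,0,-11,1],[0,0,0,-9,0,-11,1]])

```text
clock: 5.07
ee_pos: [545.8, 77.4, 269.9]
tcp_rot: [-0.0, 1.0, -0.027, 0.001]
contact_force: [-0.8, -0.1, -0.4]
opening: 23.3
gripper_force: 0.0
```

```bash
python3 - <<'E'
from h import *
row(rack(-73,-0.7,240),down(-3.15))
for n,f in (('scene',load('scene')),('wrist',grab('wrist')),('top',grab('top'))):
    P=pts(f);g=f['img'].astype(int)
    d=P-R0
    m=(g.min(2)>130)&(P[...,2]>140)&(P[...,2]<195)&(np.abs(d@ex)<120)&(np.abs(d@ey)<70)
    k,l,st,c=cv2.connectedComponentsWithStats(m.astype(np.uint8))
    for i in range(1,k):
      if st[i,4]>60:
        p=np.nanmean(P[l==i],0);print(n,c[i].round(),st[i,4],[(p-R0).dot(e).round(1) for e in (ex,ey,ez)])
    # side/top edges of dark protruding part
    m=(g.max(2)<90)&(P[...,2]>150)&(P[...,2]<195)&(d@ex<-55)&(d@ex>-110)&(np.abs(d@ey)<45)
    q=d[m]; 
    if len(q): print(n,'dark',m.sum(),'y',np.percentile(q@ey,[1,50,99]).round(1),'x',np.percentile(q@ex,[1,99]).round(1),'z',np.percentile(q[:,2],[1,99]).round(1))
E
```

```text
turn [-0.03 -0.09 -0.  ] shift [-0.38  0.03  2.99]
now [545.8  77.4 269.9] rack [np.float64(-69.2), np.float64(-0.4), np.float64(269.9)] t 5.07 F [-0.8 -0.1 -0.4]
scene [313.  71.] 173 [np.float64(-15.9), np.float64(39.8), np.float64(184.9)]
scene [289.  92.] 342 [np.float64(-43.0), np.float64(-0.5), np.float64(182.2)]
scene [314. 121.] 397 [np.float64(0.7), np.float64(-40.0), np.float64(185.1)]
scene dark 514 y [-19.8  -9.9  16.3] x [-84. -56.] z [151.  178.4]
wrist [335. 112.] 1887 [np.float64(3.0), np.float64(-41.5), np.float64(185.1)]
wrist [220. 112.] 1895 [np.float64(3.2), np.float64(38.5), np.float64(185.2)]
wrist [277. 116.] 447 [np.float64(0.2), np.float64(-1.5), np.float64(158.9)]
wrist [277. 190.] 1275 [np.float64(-54.4), np.float64(-1.7), np.float64(179.6)]
wrist dark 1154 y [-20.   -3.   16.4] x [-95.4 -58.2] z [162.1 176.6]
top [160. 190.] 296 [np.float64(13.4), np.float64(39.8), np.float64(185.4)]
top [217. 202.] 501 [np.float64(-0.9), np.float64(-39.7), np.float64(185.3)]
top [191. 233.] 176 [np.float64(-43.9), np.float64(-5.4), np.float64(183.7)]
top dark 85 y [-19.  -10.7   2.2] x [-93.1 -80.2] z [164.  171.8]
```

Call:
move_arm(steps=[[0,0,0,-0.1,0.1,0,1],[0,0,0,-0.1,0.1,0,1],[0,0,0,-0.1,0.1,1,1],[0,0,0,-0.1,0.1,2,1],[0,0,0,-0.1,0.1,3,1],[0,0,0,-0.1,0.1,4,1],[0,0,0,-0.1,0.1,4,1],[0,0,0,-0.1,0.1,4,1]])

```text
clock: 5.83
ee_pos: [546.1, 76.2, 226.1]
tcp_rot: [0.0, 1.0, -0.028, -0.002]
contact_force: [-0.0, -0.6, -0.1]
opening: 85.5
gripper_force: 0.0
```

```bash
python3 - <<'E'
from h import *
row(rack(-70,-1.3,128),down(-3.15))
f=grab('wrist');a=grab('scene');P=pts(f);g=f['img'].astype(int);d=P-R0
m=(g.min(2)>130)&(P[...,2]>140)&(P[...,2]<195)&(np.abs(d@ex)<120)&(np.abs(d@ey)<70)
k,l,st,c=cv2.connectedComponentsWithStats(m.astype(np.uint8))
for i in range(1,k):
  if st[i,4]>60:
    p=np.nanmean(P[l==i],0);q=d[l==i]@ex;print(c[i].round(),st[i,4],[(p-R0).dot(e).round(1) for e in (ex,ey,ez)],np.percentile(q,[1,99]).round(1))
m=(P[...,2]>164)&(P[...,2]<180)&(d@ex<-55)&(d@ex>-110)&(np.abs(d@ey)<30)
q=d[m];A=np.c_[q@ex,np.ones(len(q))];s=np.linalg.lstsq(A,q[:,2],rcond=None)[0];print('slope deg',np.degrees(np.arctan(s[0])),'z at -70',s@[-70,1],'y',np.percentile(q@ey,[1,99]).round(1),'x',np.percentile(q@ex,[1,99]).round(1))
save(np.hstack([cv2.resize(f['img'],(400,300)),cv2.resize(a['img'],(400,300))]),'c5')
E
```

```text
turn [ 0.02  0.18 -0.01] shift [-0.07 -0.04  9.81]
now [546.1  76.2 226.1] rack [np.float64(-69.0), np.float64(-1.6), np.float64(226.1)] t 5.83 F [-0.  -0.6 -0.1]
[204. 113.] 2862 [np.float64(3.4), np.float64(38.5), np.float64(185.1)] [-36.6  43.1]
[346. 112.] 2864 [np.float64(3.4), np.float64(-41.5), np.float64(185.2)] [-37.6  41.6]
[275. 112.] 614 [np.float64(3.4), np.float64(-1.5), np.float64(158.3)] [-1.1  8.5]
[275. 203.] 1914 [np.float64(-51.1), np.float64(-1.7), np.float64(180.4)] [-81.1 -15.2]
slope deg 20.60818250942548 z at -70 173.1093114161795 y [-20.5  16.5] x [-92.8 -55.3]
```

View pics/c5.png

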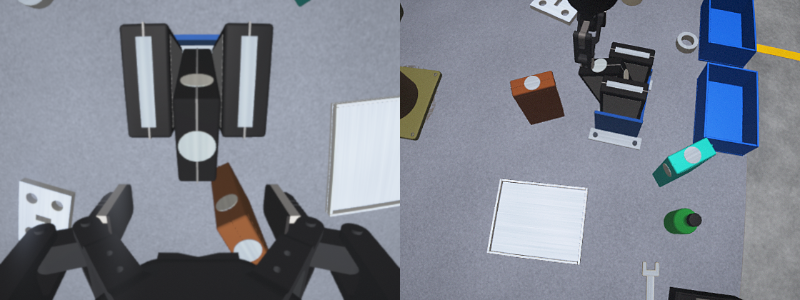

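Call:
move_arm(steps=[[0,0,0,0.1,0,2,1],[0,0,0,0.2,0,4,1],[0,0,0,0.2,0,6,1],[0,0,0,0.2,0,8,1],[0,0,0,0.2,0,9.3,1],[0,0,0,0.2,0,9.8,1],[0,0,0,0.2,0,9.8,1],[0,0,0,0.2,0,9.8,1]])

```text
clock: 6.6
ee_pos: [549.4, 76.2, 130.5]
tcp_rot: [-0.0, 1.0, -0.027, 0.001]
contact_force: [-0.4, -0.0, 0.3]
opening: 84.9
gripper_force: 0.0
```

Call:
move_arm(steps=[[0,0,0,0,0,0,0.3],[0,0,0,0,0,0,0.3],[0,0,0,0,0,0,0.3],[0,0,0,0,0,0,0.3],[0,0,0,0,0,0,0.3],[0,0,0,0,0,0,0.3],[0,0,0,0,0,0,0.3],[0,0,0,0,0,0,0.3]], newtons=60)

```text
clock: 7.27
ee_pos: [549.1, 76.3, 130.6]
tcp_rot: [-0.0, 1.0, -0.028, 0.001]
contact_force: [-2.0, 1.1, 5.6]
opening: 37.0
gripper_force: 59.8
```

```bash
python3 - <<'E'
from h import *
row(rack(-70,-1.3,240),down(-3.15))
E
```

```text
turn [-0.02 -0.07 -0.  ] shift [-3.900e-01 -1.000e-02 -1.094e+01]
now [549.1  76.3 130.6] rack [np.float64(-65.9), np.float64(-1.3), np.float64(130.6)] t 7.27 F [-2.   1.1  5.6]
```

Call:
move_arm(steps=[[0,0,0,0,0,-1,0.3],[0,0,0,0,0,-2,0.3],[0,0,0,0,0,-3.5,0.3],[0,0,0,0,0,-5,0.3],[0,0,0,0,0,-6.5,0.3],[0,0,0,0,0,-8,0.3],[0,0,0,0,0,-9.5,0.3],[0,0,0,0,0,-11,0.3]])

```text
clock: 7.93
ee_pos: [547.9, 76.0, 240.4]
tcp_rot: [0.0, 1.0, -0.028, -0.001]
contact_force: [0.4, 1.0, -5.1]
opening: 36.9
gripper_force: 61.6
```

Call:
move_arm(steps=[[0,0,0,0,0,-1.5,0.3],[0,0,0,0,0,-3,0.3],[0,0,0,0,0,-4.5,0.3],[0,0,0,0,0,-6,0.3],[0,0,0,0,0,-7.5,0.3],[0,0,0,0,0,-9,0.3],[0,0,0,0,0,-9.5,0.3],[0,0,0,0,0,-9.5,0.3]])

```text
clock: 8.6
ee_pos: [549.2, 76.1, 336.3]
tcp_rot: [-0.0, 1.0, -0.028, 0.001]
contact_force: [0.6, -1.4, -4.4]
opening: 37.5
gripper_force: 61.8
```

```bash
python3 - <<'E'
from h import *
s=monitor.sense();print(s['opening'],s['gripper_force'],s['wrist_torque'].round(2))
row(np.array([430,-235,300]),down(-3.15,21))
a=grab('scene');f=grab('wrist')
save(np.hstack([cv2.resize(f['img'],(400,300)),cv2.resize(a['img'],(400,300))]),'c6')
E
```

```text
37.53365276371768 61.77986025810242 [0.02 0.17 0.04]
turn [-1.000e-02  2.085e+01 -1.000e-02] shift [-10.2   31.72   3.59]
now [549.2  76.1 336.3] rack [np.float64(-65.8), np.float64(-1.5), np.float64(336.3)] t 8.6 F [ 0.6 -1.4 -4.4]
```

View pics/c6.png

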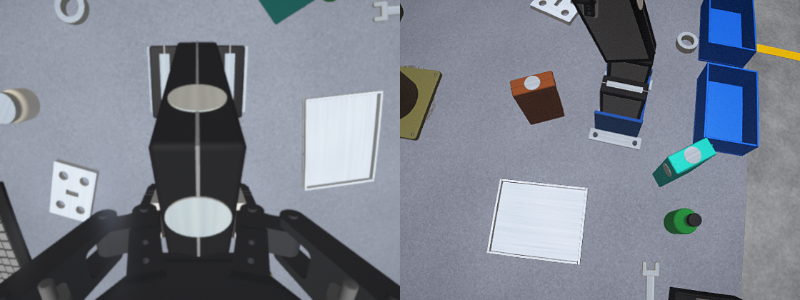

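Wrist view: the case is held between the fingers, top badge at (198,217) and back badge at (197,98). In the scene view both bar cases stand in the rack. I'll measure the held lean next.

```bash
cat >> h.py <<'E'
def heldplanes(f):
    P=pts(f);g=f['img'].astype(int)
    m=(g.min(2)>130)&(P[...,2]>100)
    k,l,st,c=cv2.connectedComponentsWithStats(m.astype(np.uint8))
    for i in range(1,k):
        if st[i,4]>300 and 230<c[i][0]<330:
            q=P[(l==i)];q=q[np.isfinite(q).all(1)];mu=np.median(q,0);q=q[np.linalg.norm(q-mu,axis=1)<25]
            n=np.linalg.svd(q-q.mean(0))[2][2] if len(q)<3000 else np.linalg.svd((q-q.mean(0))[::3])[2][2]
            n=n*np.sign(n[2] if abs(n[2])>.7 else n[0])
            print('badge',c[i].round(),len(q),q.mean(0).round(1),'normal',n.round(3),'lean deg',round(np.degrees(np.arctan2(-n[0],n[2])if n[2]>.7 else np.arctan2(n[2],n[0])),1))
E
python3 - <<'E'
from h import *
heldplanes(load('wrist'))
row(np.array([452,-233,300]),down(-3.15,20.6))
E
```

```text
badge [322.  97.] 598 [631.7  30.8 185.2] normal [ 0.003 -0.021  1.   ] lean deg -0.2
badge [276. 137.] 2466 [614.2  71.8 363.4] normal [ 0.931 -0.045  0.362] lean deg 21.2
badge [277. 300.] 4313 [559.5  74.4 383.7] normal [-0.354  0.015  0.935] lean deg 20.7
turn [ 1.000e-02  2.069e+01 -0.000e+00] shift [-7.89 31.39  3.42]
now [548.1  76.1 334. ] rack [np.float64(-66.9), np.float64(-1.6), np.float64(334.0)] t 8.7 F [ 0.7  0.9 -4.7]
```

Call:
move_arm(steps=[[0,1,0,-0.3,1,0,0.3],[0,3,0,-0.8,3,0,0.3],[0,5,0,-1.3,5.5,0.2,0.3],[0,8,0,-2,8.5,0.4,0.3],[0,11,0,-2.7,11.5,0.6,0.3],[0,14,0,-3.5,14.5,0.8,0.3],[0,17,0,-4.3,17.5,1,0.3],[0,20.8,0,-5,20.5,1.2,0.3]])

```text
clock: 9.37
ee_pos: [485.3, -126.9, 321.3]
tcp_rot: [0.006, 0.983, -0.027, 0.18]
contact_force: [0.5, -0.2, -4.6]
opening: 37.0
gripper_force: 61.8
```

```bash
python3 - <<'E'
from h import *
row(np.array([452,-233,250]),down(-3.15,20.8))
E
```

```text
turn [0.06 0.02 0.06] shift [-5.1  10.77  5.7 ]
now [ 485.3 -126.9  321.3] rack [np.float64(-118.5), np.float64(-207.7), np.float64(321.3)] t 9.37 F [ 0.5 -0.2 -4.6]
```

Call:
move_arm(steps=[[0,0,0,-0.7,2.5,0,0.3],[0,0,0,-1.4,5,1,0.3],[0,0,0,-2.2,7.5,2,0.3],[0,0,0,-3,9.5,3,0.3],[0,0,0,-4,10.4,4,0.3],[0,0,0,-4.8,10.8,5.2,0.3],[0,0,0,-5.1,10.8,5.7,0.3],[0,0,0,-5.1,10.8,5.7,0.3]])

```text
clock: 10.03
ee_pos: [451.2, -230.9, 248.2]
tcp_rot: [0.003, 0.984, -0.028, 0.177]
contact_force: [-0.4, 0.3, -4.3]
opening: 37.2
gripper_force: 61.9
```

```bash
python3 - <<'E'
from h import *
heldplanes(grab('wrist'))
row(np.array([452,-233,135]),down(-3.15,20.8))
E
```

```text
badge [277. 239.] 4364 [ 445.  -231.8  297.7] normal [-0.656  0.031  0.754] lean deg 41.0
turn [-0.1   0.2  -0.07] shift [-4.08  0.21 10.72]
now [ 452.5 -231.2  249.7] rack [np.float64(-145.4), np.float64(-313.7), np.float64(249.7)] t 10.08 F [ 0.7  0.3 -5.4]
```

The tilt went the wrong way (lean is now 41°). I'll rotate back about 41.5°.

Call:
move_arm(steps=[[0,-3,0,0,0,0,0.3],[0,-9,0,0,0,0,0.3],[0,-15,0,0,0,0,0.3],[0,-21,0,0,0,0,0.3],[0,-27,0,0,0,0,0.3],[0,-33,0,0,0,0,0.3],[0,-38,0,0,0,0,0.3],[0,-41.5,0,0,0,0,0.3]])

```text
clock: 10.75
ee_pos: [457.8, -231.8, 251.9]
tcp_rot: [-0.004, 0.984, -0.026, -0.179]
contact_force: [0.1, -0.4, -5.2]
opening: 37.2
gripper_force: 62.1
```

```bash
python3 - <<'E'
from h import *
heldplanes(grab('wrist'))
row(np.array([452,-233,140]),down(-3.15,-20.8))
E
```

```text
badge [277. 299.] 4292 [ 485.2 -234.3  294.1] normal [-0.005 -0.005  1.   ] lean deg 0.3
turn [ 0.07 -0.05  0.15] shift [ 3.28  0.16 10.54]
now [ 458.7 -231.8  250.2] rack [np.float64(-139.2), np.float64(-313.9), np.float64(250.2)] t 10.8 F [ 0.9 -2.1 -5.6]
```

Call:
move_arm(steps=[[0,0,0,0.5,0,1.3,0.3],[0,0,0,1.2,0,3.2,0.3],[0,0,0,2,0,5.3,0.3],[0,0,0,2.8,0,7.4,0.3],[0,0,0,3.5,0,9.2,0.3],[0,0,0,3.9,0,10.3,0.3],[0,0,0,4.1,0,10.8,0.3],[0,0,0,4.1,0,10.8,0.3]])

```text
clock: 11.47
ee_pos: [454.6, -231.8, 135.4]
tcp_rot: [-0.005, 0.983, -0.027, -0.179]
contact_force: [-0.6, -0.7, -4.2]
opening: 36.9
gripper_force: 62.0
```

```bash
python3 - <<'E'
from h import *
heldplanes(grab('wrist'))
row(np.array([458,-232,122]),down(-3.15,-20.8))
E
```

```text
badge [277. 299.] 4280 [ 482.1 -234.5  177.7] normal [-0.007 -0.005  1.   ] lean deg 0.4
turn [ 0.02 -0.19  0.  ] shift [ 0.78 -0.04  1.23]
now [ 455.  -232.2  136.3] rack [np.float64(-142.9), np.float64(-314.5), np.float64(136.3)] t 11.52 F [ 0.1 -0.4 -3.8]
```

Call:
move_arm(steps=[[0,0,0,0.07,0,0.19,0.3],[0,0,0,0.14,0,0.37,0.3],[0,0,0,0.21,0,0.56,0.3],[0,0,0,0.28,0,0.75,0.3],[0,0,0,0.32,0,0.84,0.3],[0,0,0,0.35,0,0.93,0.3],[0,0,0,0.37,0,0.98,0.3],[0,0,0,0.37,0,0.98,0.3]])

```text
clock: 12.18
ee_pos: [454.3, -232.1, 125.2]
tcp_rot: [-0.005, 0.983, -0.027, -0.18]
contact_force: [0.3, -0.1, -4.4]
opening: 37.5
gripper_force: 62.0
```

```bash
python3 - <<'E'
from h import *
heldplanes(grab('wrist'))
row(np.array([455,-232,122]),down(-3.15,-20.8))
E
```

```text
badge [277. 299.] 4278 [ 481.8 -234.7  167.4] normal [-0.003 -0.006  1.   ] lean deg 0.2
turn [-0.01 -0.09 -0.  ] shift [ 0.17 -0.02  0.28]
now [ 454.4 -232.1  125.3] rack [np.float64(-143.6), np.float64(-314.5), np.float64(125.3)] t 12.23 F [-0.5  0.1 -4.6]
```

Still no contact, so I go down another 1–2 mm.

Call:
move_arm(steps=[[0,0,0,0.02,0,0.05,0.3],[0,0,0,0.03,0,0.08,0.3],[0,0,0,0.05,0,0.12,0.3],[0,0,0,0.06,0,0.16,0.3],[0,0,0,0.07,0,0.18,0.3],[0,0,0,0.07,0,0.19,0.3],[0,0,0,0.07,0,0.19,0.3],[0,0,0,0.07,0,0.19,0.3]])

```text
clock: 12.9
ee_pos: [454.5, -232.2, 123.6]
tcp_rot: [-0.005, 0.983, -0.027, -0.179]
contact_force: [1.4, 0.8, 0.2]
opening: 37.4
gripper_force: 62.4
```

Call:
move_arm(steps=[[0,0,0,0,0,0,0.42],[0,0,0,0,0,0,0.46],[0,0,0,0,0,0,0.5],[0,0,0,0,0,0,0.6],[0,0,0,0,0,0,0.8],[0,0,0,0,0,0,1],[0,0,0,0,0,0,1],[0,0,0,0,0,0,1]])

```text
clock: 13.57
ee_pos: [454.4, -232.2, 123.3]
tcp_rot: [-0.005, 0.983, -0.027, -0.18]
contact_force: [-1.2, 0.1, 1.0]
opening: 85.2
gripper_force: 0.0
```

```bash
python3 - <<'E'
from h import *
heldplanes(grab('wrist'));s=monitor.sense();print(s['opening'],s['gripper_force'],s['contact_force'])
E
```

```text
badge [275. 299.] 4328 [ 482.4 -234.1  165.8] normal [-0.003  0.001  1.   ] lean deg 0.2
85.59661718032086 0.0 [-0.15574677 -0.03364573  0.1988957 ]
```

The case stands upright and released. I'll retract along the tool axis.

Call:
move_arm(steps=[[0,0,0,0,0,-1,1],[0,0,0,0,0,-3,1],[0,0,0,0,0,-5,1],[0,0,0,0,0,-8,1],[0,0,0,0,0,-11,1],[0,0,0,0,0,-14,1],[0,0,0,0,0,-16,1],[0,0,0,0,0,-16,1]])

```text
clock: 14.28
ee_pos: [514.4, -236.3, 278.0]
tcp_rot: [-0.003, 0.984, -0.027, -0.175]
contact_force: [0.4, 0.4, 0.7]
opening: 85.7
gripper_force: 0.0
```

```bash
python3 - <<'E'
from h import *
f=grab('wrist');a=grab('scene');heldplanes(f)
save(np.hstack([cv2.resize(f['img'],(400,300)),cv2.resize(a['img'],(400,300))]),'c7')
E
```

```text
badge [275. 190.] 945 [ 481.3 -234.2  165.7] normal [-0.005  0.001  1.   ] lean deg 0.3
```

View pics/c7.png

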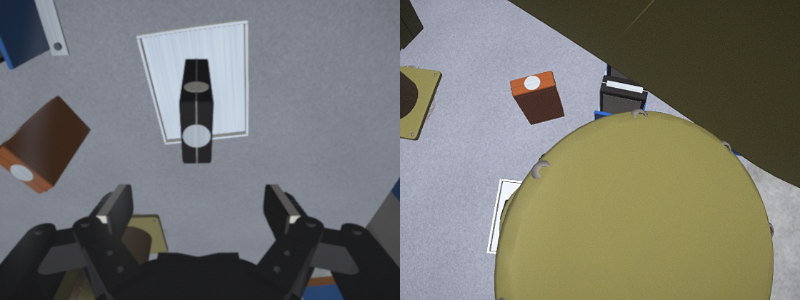

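The wrist view shows the case upright in the tray: badge at (196,136), tray around it, fingers clear. I'm handing in.

```bash
python3 -c "
from rig import env
print(env.finish_job())"
```

```text
the job is handed in; nothing more can be done
None
```

The pin-gauge case stands upright and released in the tray, both bar-badge cases were still in the rack when last seen, and the job is handed in at about 14 s, with no verdict returned.

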